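# Charge the hand pump until its indicator pin is out

### The arm

A 7-joint arm with a two-finger parallel gripper is mounted at the origin on a cart in front of the work surface, level with it; the furniture and walls round the work are solid. World frame = base frame: x ahead of the robot, y to its left, z up, the work surface at z = 0. Lengths are in m, angles in rad, forces in N, time in s.
With the tool pointing down it reaches from about 0.425 to 0.875 m from the base axis. Payload 4.7 kg.
Tool frame: the origin (TCP) lies between the finger pads, 19 mm behind the fingertips; this is the grasp point; z points along the fingers, y is the line along which they close (so a half turn about z gives the same grasp; the last joint's range is limited). The gripper opens to 85 mm and grips with 20 to 120 N. Pads are 22 mm wide; open, the fingers measure 114 mm over their backs; the gripper's body (76 mm by 85 mm) begins 54 mm behind the grasp point. The pads swing forward as they close: fully open they stand 13 mm farther back than shut.
Start: joints at [-1.123, 0.321, -0.07, 1.45, 0.023, 1.371, -0.057], TCP at [0.273, 0.59, 0.25] pointing down, gripper open.
Joint ranges: [-2.86, 2.86], [-0.3, 2.09], [-1.38, 1.24], [0.06, 2.45], [-1.56, 4.7], [0.09, 2.05], [-2.69, 2.69]. Speed limits (rad/s): [2.57, 2.57, 3.14, 3.14, 3.14, 3.14, 3.14].

### API

Orientations are given as a rotation vector (axis times angle).
In Python, from station import r, eyes, close_job gives the robot as it stands.
- The arm moves only by the tool drive_tool, never from a script. Its argument "deltas" is a list of rows, each a list of 2 entries, a list of its own where there are three numbers: the shift along the tool's x, y, z in m, then the turn about the tool's z in degrees. In form: [[[tx, ty, tz], yaw], ...]. A call has 1 to 5 rows; each row is the pose to reach, as a shift and turn from the pose commanded when the call began, along the tool's axes at that moment; what a row does not reach only later rows make up. A row lasts 1/12 s, in which the tool goes at most 41.7 mm and 7.16 degrees, less where a joint would pass 70% of its speed; a pose out of reach is approached as far as the arm can. A call with a gripper value outside its range is refused whole. "grip" is the finger opening in m, from 0 to 0.0854, set as the call begins (left out, the last holds). The fingers move at their own pace and stop on an object; "newtons" is the grip in N (left out, the last holds). Time passes only in rows, so rows that repeat a pose let the fingers close. It gives the time, the measured TCP pose, the force, the opening and the grip force at its end, in the units of the state.
- r.state(): the state, without advancing time (a new reading comes with each control period).
- eyes.capture(name): name is "scene" or "top"; returns (picture, depth): 480x640x3 uint8, red, green, blue; 480x640 float32, m along the optical axis (not along the pixel's ray), 0 where there is no reading.
- eyes.camera_info(name): a dict with "intrinsics" (3x3 intrinsics, pixels), "distortion" ([k1, k2, p1, p2, k3] as OpenCV has them; the pictures are not rectified), "eye" and "orientation" of the camera in the world. Camera axes: x right, y down, z forward; pixel columns grow to the right and rows downward; lengths in m; the calibration is good to about 2 mm. A picture is of the moment at which its call begins. camera_info takes no time and is no camera call.
- close_job(): hands the job in; it is judged then, once.
The state is a dict: "t": time; "q": joint angles; "joint_vel": joint speeds; "joint_torque": joint torques, N m; "tool_pos": TCP position; "tool_rot": TCP orientation; "ft_force": force on the tool from outside, world axes, zero at the start; "wrist_torque": the same for the moment, N m; "opening": opening from 0.0 (shut) to 1.0 (fully open); "grasp_force": force on a finger pad.
Only numpy, scipy, OpenCV 4.12 (cv2) and the standard library are available. Lean on these libraries where they do the work, as an engineer would, in place of code of your own. Each camera call takes 0.05 s, during which the arm holds its last target. There are 200 camera calls.

### The job

Charge the air-cushion hand pump on the desk: with closed fingertips on top of its red cap, push the plunger down nearly to its stop and let it spring fully back up, again and again, until the orange indicator pin stands fully out of the white tower with its whole green band showing. Then let the plunger come back up and leave the pump alone. Do not grip the cap, do not touch the indicator pin, and leave the bottle, the small box and the dish beside the pump where they are.

Things in the scene. Friction and masses are not known exactly. Their poses are not given: they have to be found in the camera images.
- pump: hand pump screwed to the desk: grey base plate 100 x 200 x 10 mm, from y = -55 to +145 mm in its own frame. Origin on the desk top under the plunger axis; z up, +y points to the indicator tower. Aluminium barrel (60 mm across, 64 mm high) under the plunger; at y = +105 mm a white tower 38 x 38 mm, top 52 mm above the desk, brass collar to 57 mm, pin in its middle
- plunger_cap: round red cap on the plunger, 64 mm across at its rim and 16 mm high with sloping sides and a flat top about 30 mm across; moves straight down with the plunger. Its origin lies on the plunger axis, at desk height when the plunger is up
- plunger_top (a point): centre of the flat top of the red cap, 116 mm above the desk when the plunger is up, 84 mm when fully down
- plunger (a joint): plunger travel in m: 0 up (rest), 0.032 fully down on a hard stop; a stroke of 27 to 31 mm is enough. A spring pushes it up with 5 N at the top, about 13 N at the bottom; let go, it returns by itself in about 0.3 s. It must come right up before the next stroke. 3 to 5 full strokes are needed in all; further strokes do no harm and lift the pin no more
- indicator_pin: orange indicator pin, 10 mm in diameter, with a green band 8 mm tall below its orange part; slides straight up out of the tower. Its origin lies on its axis, at desk height when the pin is fully in
- pin_top (a point): centre of the top end of the indicator pin: 63 mm above the desk when fully in (6 mm proud of the brass collar), 101 to 103 mm when fully out
- pin (a joint): how far the pin has come out, in m: 0 fully in, 0.040 at most; from 0.038 the whole green band is visible and it counts as fully out. A ratchet lifts it about 8 mm with each full down stroke of the plunger (the first may give 2 to 12 mm) and it stays there while the plunger rises. It starts anywhere from 0 to 0.018
- oil_bottle: small brown bottle with a black cap, 27 mm across, 62 mm high, loose, beside the pump on the side away from the tower; origin at the centre of its underside
- cover_box: white cover glass box, 36 x 36 x 24 mm, loose, beside the pump on the side away from the robot; origin at the centre of its underside
- dish: open petri dish, 55 mm across, 12 mm high, loose, beyond the indicator tower; origin at the centre of its underside
Things that resemble listed ones, but are neither listed nor needed, are in the scene too. There is more than one size of the pump; the job needs the smaller.

How it is judged:
On the way, in this order (a step that is already met when the one before it is completed fails the run):
1. the plunger is pushed down at least 16 mm (value of joint plunger above 0.016 m), for 0.02 s.
2. the plunger comes back up, to within 8 mm of its top (value of joint plunger below 0.008 m), for 0.02 s.
3. after more strokes the pin is fully out (value of joint pin above 0.036 m), for 0.1 s.
At the end, for the whole second after the job is handed in: the indicator pin is out by more than 36 mm of its 40 mm, the plunger is back up (within 3 mm of its top) and the bottle, box and dish stand within 15 mm of where they were (value of joint pin above 0.036 m and value of joint plunger below 0.003 m and distance of each of oil_bottle, cover_box, dish from where it was at the start of the episode below 0.015 m); the robot touches nothing.
It fails at once if the robot pushes or pulls the indicator pin (more than 1 N) (contact force between any of the fingers, the arm and indicator_pin above 1 N).
It fails at once if the red cap is gripped round its sides (fingers touch it with the TCP less than 6 mm above its top) (contact force between the fingers and plunger_cap above 1 N and z of the grasp point in the frame of plunger_top below 0.006 m).
It fails at once if the bottle, the cover glass box or the dish is moved more than 15 mm, lifted or tipped over (distance of any of oil_bottle, cover_box, dish from where it was at the start of the episode above 0.015 m or angle between any of oil_bottle, cover_box, dish's own z axis and vertical above 0.5 rad).
It also fails if it takes over 43 s, if anything falls off the work surface, if the arm or the gripper's body presses on something with over 40 N, if the wrist force passes 120 N, or if a joint passes its speed limit or range.

## Working session

There is one attempt and no reset: what is moved stays moved. The work goes in short steps, Python scripts to look and compute and a tool call to move; the robot and the scene stay as the last step left them, time stands still between calls to the robot, and variables do not carry over. Pictures are saved under pics/ and viewed, at most 10 in all, crops included, and the job is handed in when it is done.

Besides the shell and the picture viewer there is one more tool, called after "Emit:" as name([rows], argument=value, ...), one row to a line, values as JSON. drive_tool: Moves the arm, as the interface text tells. Its arguments: {"type":"object","properties":{"deltas":{"type":"array"},"grip":{"type":"number"},"newtons":{"type":"number"}},"required":["deltas"]}

```bash
mkdir -p pics
cat > h.py <<'E'
import numpy as np, cv2
from station import r, eyes
from scipy.spatial.transform import Rotation as R
def info(n):
    c=eyes.camera_info(n); return c,np.array(c["intrinsics"]),np.array(c["distortion"])
E
python3 - <<'E'
from h import *
for n in("scene","top"):
    p,d=eyes.capture(n); np.savez(f"pics/{n}0.npz",p=p,d=d); cv2.imwrite(f"pics/{n}0.png",p[...,::-1]); print(eyes.camera_info(n))
s=r.state();print(s["t"],s["tool_pos"],s["tool_rot"],s["opening"])
E
```

```text
{'intrinsics': array([[471.32789784,   0.        , 317.76290226],
       [  0.        , 471.32789784, 243.53231762],
       [  0.        ,   0.        ,   1.        ]]), 'distortion': array([0.00252464, 0.        , 0.        , 0.        , 0.        ]), 'eye': array([ 0.25571088, -0.42318601,  0.83003836]), 'orientation': array([-2.39705783,  0.65757282, -0.21744896])}
{'intrinsics': array([[534.96552516,   0.        , 324.96766161],
       [  0.        , 534.96552516, 243.6814281 ],
       [  0.        ,   0.        ,   1.        ]]), 'distortion': array([-0.07293046,  0.        ,  0.        ,  0.        ,  0.        ]), 'eye': array([0.47032247, 0.08658135, 1.25921433]), 'orientation': array([-2.16461552,  2.2058723 , -0.07665992])}
0.1 [0.27304801 0.58935132 0.24903413] [-6.75947494e-01 -3.06772246e+00  2.69586016e-03] 1.0010203094446481
```

View pics/scene0.png

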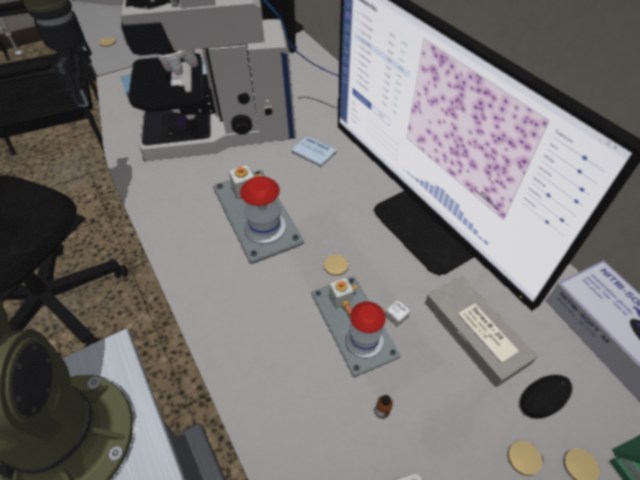

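View pics/top0.png

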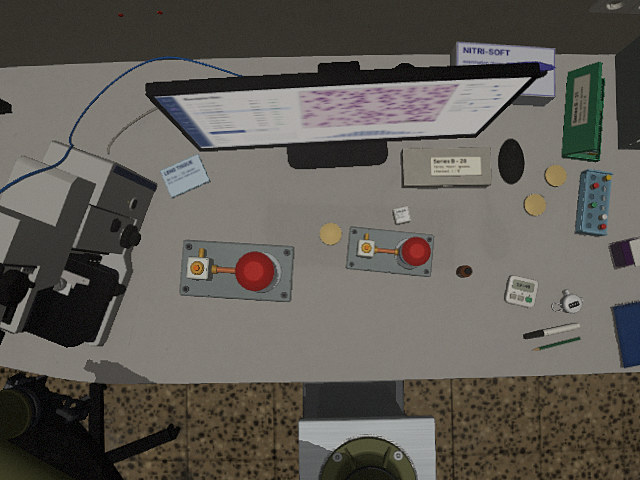

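Candidates in the top view are the large pump's red cap (255,271) and the small pump's cap (416,251). The small pump has the bottle (463,271), box (402,214) and dish (330,233) beside it, and its base is about 86 px (200 mm) long, so I choose that one. Next I measure it and check a crop.

```bash
cat >> h.py <<'E'
def cloud(n,p,d):
    c,K,D=info(n); v,u=np.mgrid[:480,:640]
    xy=cv2.undistortPoints(np.stack([u,v],-1).reshape(-1,1,2).astype(float),K,D).reshape(480,640,2)
    P=np.dstack([xy*d[...,None],d]); return P@R.from_rotvec(c["orientation"]).as_matrix().T+c["eye"]
def ray(n,uv):
    c,K,D=info(n); xy=cv2.undistortPoints(np.array([[uv]],float),K,D)[0,0]
    return np.array(c["eye"]),R.from_rotvec(c["orientation"]).as_matrix()@[*xy,1]
def red(p,box):
    m=np.zeros(p.shape[:2],bool); a,b,c,d=box
    q=p.astype(int); m[b:d,a:c]=((q[...,0]>90)&(q[...,1]<60)&(q[...,2]<60))[b:d,a:c]; return m
def meet(A,B):
    (e,a),(f,b)=A,B; s=np.linalg.lstsq(np.c_[a,-b],f-e,rcond=None)[0]; return (e+a*s[0]+f+b*s[1])/2, np.linalg.norm(e+a*s[0]-f-b*s[1])
E
python3 - <<'E'
from h import *
rays={}
for n,box in(("scene",(340,290,395,340)),("top",(390,225,440,275))):
    z=np.load(f"pics/{n}0.npz");p,d=z["p"],z["d"]; m=red(p,box); C=cloud(n,p,d)
    v,u=np.nonzero(m); uv=[(u.min()+u.max())/2,(v.min()+v.max())/2]; rays[n]=ray(n,uv)
    Q=C[m&(d>0)]; zt=np.percentile(Q[:,2],95); T=Q[Q[:,2]>zt-.004]
    print(n,uv,u.max()-u.min(),v.max()-v.min(),"top",zt,T.mean(0),"range",(T.min(0)+T.max(0))/2,np.percentile(Q,[1,99],0).round(3).tolist())
    if n=="top":
        for k,(x,y) in dict(tower=(367,247),bottle=(463,271),box=(402,214),dish=(330,233),c1=(349,229),c2=(433,233),c3=(431,274),c4=(348,268)).items(): print(k,C[y,x].round(3))
print(meet(rays["scene"],rays["top"]))
p=np.load("pics/top0.npz")["p"][195:295,310:490]; q=np.load("pics/scene0.npz")["p"][240:430,280:440]
a=cv2.resize(p,None,fx=4,fy=4,interpolation=2); b=cv2.resize(q,(0,0),fx=2.1,fy=2.1)
cv2.imwrite("pics/crop.png",a[...,::-1])
E
```

```text
scene [np.float64(367.5), np.float64(317.0)] 35 30 top 0.11670399886942187 [ 0.53352209 -0.11009883  0.11505724] range [ 0.53224674 -0.10850395  0.11596713] [[0.506, -0.139, 0.102], [0.56, -0.085, 0.118]]
top [np.float64(411.5), np.float64(251.0)] 37 28 top 0.1192469761492143 [ 0.53246462 -0.1088278   0.11743512] range [ 0.53165147 -0.10857609  0.11917306] [[0.504, -0.139, 0.101], [0.561, -0.08, 0.121]]
tower [ 0.546 -0.008  0.06 ]
bottle [ 0.488 -0.226  0.05 ]
box [ 0.623 -0.094  0.025]
dish [0.584 0.074 0.004]
c1 [0.592 0.029 0.009]
c2 [ 0.58 -0.17  0.  ]
c3 [ 0.483 -0.162  0.001]
c4 [0.501 0.034 0.009]
(array([ 0.5357254 , -0.10448545,  0.09103598]), np.float64(0.00588117651255412))
```

View pics/crop.png

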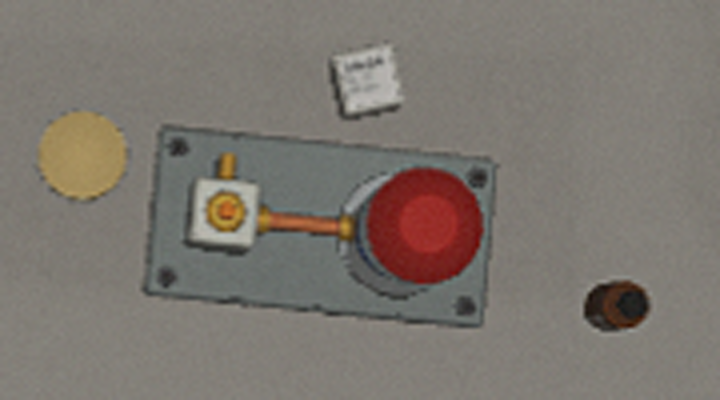

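The crop shows the small pump: cap flat top at crop (428,222), tower and pin at (225,211), with box, dish and bottle all clear. Depth from both views agrees on the cap top at (0.533,-0.110,0.116). Now I travel there with the fingers closed.

Emit:
drive_tool([
  [[-0.0265,-0.0265,0],0],
  [[-0.053,-0.053,0],0],
  [[-0.0795,-0.0795,0],0],
  [[-0.106,-0.106,0],0],
  [[-0.1325,-0.1325,0],0],
], grip=0, newtons=40)

```text
t: 0.52
tool_pos: [0.338, 0.4119, 0.2494]
tool_rot: [-0.676, -3.068, 0.001]
ft_force: [0.3, -0.2, 0.6]
opening: 0.297
grasp_force: 0.0
```

Emit:
drive_tool([
  [[-0.0265,-0.0265,0],0],
  [[-0.053,-0.053,0],0],
  [[-0.0795,-0.0795,0],0],
  [[-0.106,-0.106,0],0],
  [[-0.1325,-0.1325,0],0],
])

```text
t: 0.93
tool_pos: [0.4024, 0.236, 0.2497]
tool_rot: [-0.676, -3.068, 0.0]
ft_force: [0.7, -0.1, 0.6]
opening: 0.001
grasp_force: 0.0
```

Emit:
drive_tool([
  [[-0.0265,-0.0265,0],0],
  [[-0.053,-0.053,0],0],
  [[-0.0795,-0.0795,0],0],
  [[-0.106,-0.106,0],0],
  [[-0.1325,-0.1325,0],0],
])

```text
t: 1.35
tool_pos: [0.4668, 0.0601, 0.2499]
tool_rot: [-0.676, -3.068, -0.0]
ft_force: [1.7, 0.8, -0.4]
opening: 0.003
grasp_force: 0.0
```

Emit:
drive_tool([
  [[-0.0265,-0.0265,0],0],
  [[-0.053,-0.053,0],0],
  [[-0.0795,-0.0795,0],0],
  [[-0.106,-0.106,0],0],
  [[-0.1325,-0.1325,0],0],
])

```text
t: 1.77
tool_pos: [0.5314, -0.1156, 0.2499]
tool_rot: [0.676, 3.068, 0.001]
ft_force: [-0.1, 0.6, -0.3]
opening: 0.003
grasp_force: 0.0
```

Emit:
drive_tool([
  [[0.001,0.006,0.03],0],
  [[0.001,0.006,0.06],0],
  [[0.001,0.006,0.09],0],
  [[0.001,0.006,0.1],0],
  [[0.001,0.006,0.1],0],
])

```text
t: 2.18
tool_pos: [0.5307, -0.1076, 0.1471]
tool_rot: [-0.675, -3.062, 0.002]
ft_force: [-0.3, 0.2, 0.7]
opening: -0.001
grasp_force: 0.0
```

Run:
```python
from h import *
s=r.state();print(s["t"],s["tool_pos"])
p,_=eyes.capture("scene"); q,_=eyes.capture("top")
a=cv2.resize(p[250:400,290:440],(390,500),interpolation=2); b=cv2.resize(q[200:300,330:450],(400,500),interpolation=2)
cv2.imwrite("pics/hover.png",np.hstack([a,b])[...,::-1])
```

```text
2.1833 [ 0.53066468 -0.10760171  0.14707984]
```

View pics/hover.png

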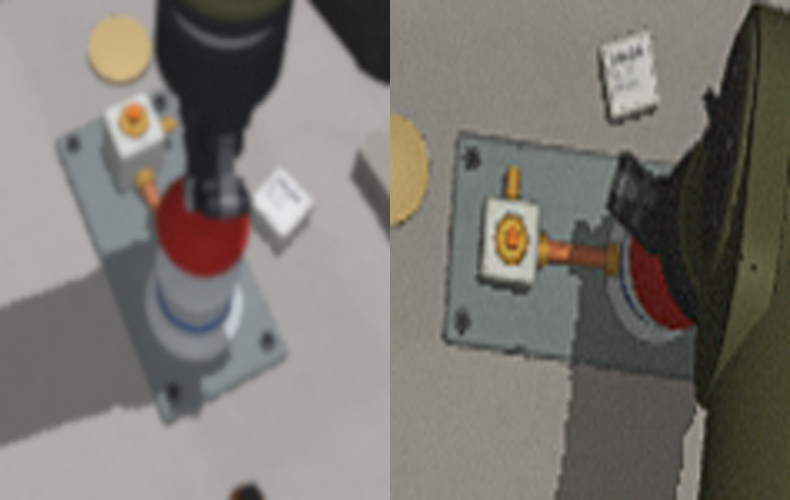

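The scene view shows the fingertips just over the cap at about (205,205) in the left panel. The pin at (135,115) is clear of the hand. First stroke.

Emit:
drive_tool([
  [[-0.003,-0.001,0.012],0],
  [[-0.003,-0.001,0.022],0],
  [[-0.003,-0.001,0.032],0],
  [[-0.003,-0.001,0.04],0],
  [[-0.003,-0.001,0.041],0],
])

```text
t: 2.7
tool_pos: [0.5381, -0.1108, 0.1105]
tool_rot: [0.675, 3.062, 0.001]
ft_force: [1.3, -0.0, 9.7]
opening: 0.001
grasp_force: 5.4
```

Emit:
drive_tool([
  [[0,0,0],0],
  [[0,0,0.001],0],
])

```text
t: 2.87
tool_pos: [0.5381, -0.1108, 0.1105]
tool_rot: [0.675, 3.062, 0.002]
ft_force: [0.4, 0.0, 11.1]
opening: 0.004
grasp_force: 5.5
```

Emit:
drive_tool([
  [[0,0,0.003],0],
  [[0,0,0.005],0],
  [[0,0,0.005],0],
])

```text
t: 3.12
tool_pos: [0.5381, -0.1107, 0.1055]
tool_rot: [0.675, 3.062, 0.002]
ft_force: [-0.1, -0.6, 12.4]
opening: -0.003
grasp_force: 5.9
```

Emit:
drive_tool([
  [[0,0,-0.02],0],
  [[0,0,-0.037],0],
  [[0.004,-0.002,-0.037],0],
  [[0.004,-0.002,-0.037],0],
  [[0.004,-0.002,-0.037],0],
])

```text
t: 3.53
tool_pos: [0.5303, -0.1101, 0.1393]
tool_rot: [-0.676, -3.067, -0.001]
ft_force: [-0.2, 1.0, -0.0]
opening: 0.002
grasp_force: 0.0
```

Run:
```python
from h import *
p,_=eyes.capture("scene"); q,_=eyes.capture("top")
a=cv2.resize(p[250:400,290:440],(390,500),interpolation=2); b=cv2.resize(q[200:300,330:450],(400,500),interpolation=2)
cv2.imwrite("pics/s1.png",np.hstack([a,b])[...,::-1])
```

```text
(no output)
```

View pics/s1.png

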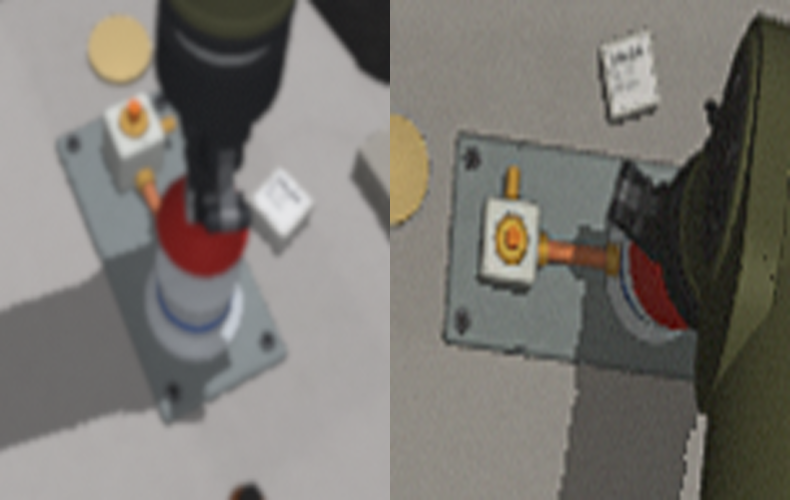

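The cap is back up and the pin stands a little higher (left panel, 135,108). Second stroke.

Emit:
drive_tool([
  [[0,0,0.014],0],
  [[0,0,0.028],0],
  [[0,0,0.039],0],
  [[0,0,0.039],0],
  [[0,0,0.039],0],
])

```text
t: 4.05
tool_pos: [0.532, -0.1105, 0.1027]
tool_rot: [0.676, 3.066, 0.001]
ft_force: [-4.1, 1.5, 15.0]
opening: 0.001
grasp_force: 7.4
```

Emit:
drive_tool([
  [[0,0,-0.02],0],
  [[0,0,-0.038],0],
  [[0,0,-0.038],0],
  [[0,0,-0.038],0],
  [[0,0,-0.038],0],
])

```text
t: 4.47
tool_pos: [0.5301, -0.1101, 0.1378]
tool_rot: [-0.675, -3.066, 0.0]
ft_force: [-0.1, -0.5, -0.5]
opening: 0.002
grasp_force: 0.0
```

Emit:
drive_tool([
  [[0,0,0.014],0],
  [[0,0,0.027],0],
  [[0,0,0.037],0],
  [[0,0,0.037],0],
  [[0,0,0.037],0],
])

```text
t: 4.88
tool_pos: [0.5315, -0.1104, 0.1028]
tool_rot: [0.676, 3.067, 0.001]
ft_force: [-2.7, -0.0, 11.7]
opening: -0.0
grasp_force: 6.1
```

Emit:
drive_tool([
  [[0,0,-0.02],0],
  [[0,0,-0.037],0],
  [[0,0,-0.037],0],
  [[0,0,-0.037],0],
  [[0,0,-0.037],0],
])

```text
t: 5.3
tool_pos: [0.5298, -0.11, 0.1374]
tool_rot: [-0.675, -3.066, 0.001]
ft_force: [0.2, 0.0, -0.1]
opening: 0.003
grasp_force: 0.0
```

Emit:
drive_tool([
  [[0,0,0.014],0],
  [[0,0,0.027],0],
  [[0,0,0.037],0],
  [[0,0,0.037],0],
  [[0,0,0.037],0],
])

```text
t: 5.72
tool_pos: [0.5313, -0.1103, 0.1028]
tool_rot: [0.676, 3.068, 0.001]
ft_force: [-3.2, 1.0, 13.6]
opening: -0.003
grasp_force: 6.9
```

Emit:
drive_tool([
  [[0,0,-0.02],0],
  [[0,0,-0.037],0],
  [[0,0,-0.037],0],
  [[0,0,-0.037],0],
  [[0,0,-0.037],0],
])

```text
t: 6.13
tool_pos: [0.5297, -0.11, 0.1374]
tool_rot: [-0.675, -3.065, 0.001]
ft_force: [-0.3, 0.4, -0.5]
opening: -0.002
grasp_force: 0.0
```

Two more strokes (five and six in all; extra ones do no harm), then I retreat upward.

Emit:
drive_tool([
  [[0,0,0.014],0],
  [[0,0,0.027],0],
  [[0,0,0.037],0],
  [[0,0,0.037],0],
  [[0,0,0.037],0],
])

```text
t: 6.55
tool_pos: [0.5312, -0.1103, 0.1028]
tool_rot: [-0.676, -3.068, -0.001]
ft_force: [-3.0, 0.8, 14.4]
opening: -0.0
grasp_force: 6.9
```

Emit:
drive_tool([
  [[0,0,-0.02],0],
  [[0,0,-0.037],0],
  [[0,0,-0.037],0],
  [[0,0,-0.037],0],
  [[0,0,-0.037],0],
])

```text
t: 6.97
tool_pos: [0.5297, -0.11, 0.1373]
tool_rot: [-0.675, -3.065, 0.001]
ft_force: [0.2, 0.5, -0.4]
opening: -0.002
grasp_force: 0.0
```

Emit:
drive_tool([
  [[0,0,0.014],0],
  [[0,0,0.027],0],
  [[0,0,0.037],0],
  [[0,0,0.037],0],
  [[0,0,0.037],0],
])

```text
t: 7.38
tool_pos: [0.5312, -0.1103, 0.1028]
tool_rot: [-0.676, -3.068, -0.001]
ft_force: [-3.2, 0.8, 13.6]
opening: -0.004
grasp_force: 6.9
```

Emit:
drive_tool([
  [[0,0,-0.02],0],
  [[0,0,-0.05],0],
  [[0,0,-0.085],0],
  [[0,0,-0.11],0],
  [[0,0,-0.11],0],
])

```text
t: 7.8
tool_pos: [0.5331, -0.1108, 0.216]
tool_rot: [0.675, 3.061, 0.002]
ft_force: [1.6, -0.6, 0.3]
opening: 0.003
grasp_force: 0.0
```

Run:
```python
from h import *
s=r.state();print(s["t"],s["tool_pos"])
p,d=eyes.capture("scene"); q,e=eyes.capture("top")
a=cv2.resize(p[250:400,290:440],(390,500),interpolation=2); b=cv2.resize(q[200:300,330:450],(400,500),interpolation=2)
cv2.imwrite("pics/end.png",np.hstack([a,b])[...,::-1])
C=cloud("top",q,e)[236:256,355:378].reshape(-1,3); print("pin top z",np.sort(C[:,2])[-6:])
C=cloud("scene",p,d)[270:300,325:360].reshape(-1,3); print("scene",np.sort(C[:,2])[-6:])
```

```text
7.8 [ 0.53313085 -0.11084256  0.21596799]
pin top z [0.10733808 0.10826834 0.10831506 1.25921433 1.25921433 1.25921433]
scene [0.83003836 0.83003836 0.83003836 0.83003836 0.83003836 0.83003836]
```

View pics/end.png

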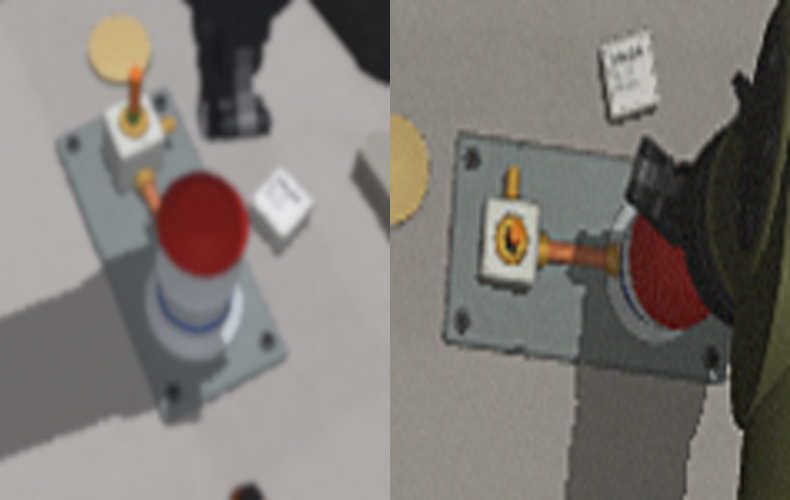

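The pin stands fully out, with its tip at (135,75) in the left panel, green showing at the collar and its top at about 0.10 m by depth. The cap is up, and the hand is clear. The dish and box look unmoved. I'm handing the job in.

```bash
python3 -c "
from station import close_job
print(close_job())"
```

```text
the job is handed in; nothing more can be done
None
```

I handed the job in after six strokes on the smaller pump: the pin is fully out with green showing, the plunger is back up and the hand is clear; the dish and box look unmoved, the bottle was mostly out of view in the last crop, and no verdict was returned.

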